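# Swap the run sample vial in the reagent rack

### The arm

A 6-joint arm with a two-finger parallel gripper is mounted at the origin on a cart in front of the work surface, level with it; the furniture and walls round the work are solid. World frame = base frame: x ahead of the robot, y to its left, z up, the work surface at z = 0. Lengths are in mm, angles in degrees, forces in N, time in s.
With the tool pointing down it reaches from about 300 to 850 mm from the base axis. Payload 4.2 kg.
Tool frame: the origin (TCP) lies on the centre line of the jaws, within the pads' length; the fingertips stand 14 mm ahead of it and the grasp point (between the pads) lies 5 mm behind it (env.finger_overhang is the z of the fingertips in the tool frame, in mm); z points along the fingers, y is the line along which they close (so a half turn about z gives the same grasp; the last joint's range is limited). The gripper opens to 91 mm and grips with 3 to 60 N. Pads are 32 mm wide; open, the fingers measure 118 mm over their backs; the gripper's body (76 mm by 178 mm) begins 60 mm behind the grasp point.
Start: joints at [-77.521, 18.312, 89.639, -0, 72.044, -1.146], TCP at [135.452, -558.833, 227.976] pointing down, gripper open.
Joint ranges: [-177.97, 177.97], [-48.28, 115.42], [12.27, 149.76], [-77.06, 257.06], [2.81, 150.46], [-146.56, 146.56]. Speed limits (degrees/s): [147.25, 147.25, 180, 180, 180, 180].

### API

Orientations are given as [roll, pitch, yaw] about the fixed x, y, z axes, in that order (R = Rz(yaw) Ry(pitch) Rx(roll)).
In Python, from workcell import sensors, viewer, env gives the robot as it stands. The module is installed in compiled form; this text tells all that it offers.
- The arm moves only by the tool step_arm, never from a script. Its argument "plan" is one flat list of numbers, 6 for each row, row after row: the shift along the tool's x, y, z in cm, then the turn, a rotation vector about the tool's x, y, z in rad. In form: [x, y, z, wx, wy, wz, x, y, z, wx, wy, wz, ...]. A call has 1 to 5 rows; each row shifts and turns the commanded pose from where the row before left it, along the tool's axes as they then stand; what a row does not reach is not made up. A row lasts 1/12 s, in which the tool goes at most 41.7 mm and 7.16 degrees, less where a joint would pass 70% of its speed; a pose out of reach is approached as far as the arm can. A call is refused whole if a number of a shift passes 4.17 or a number of a turn 0.125, either way. A call with a gripper value outside its range is refused whole. "hand" is the finger opening in cm, from 0 to 9.12, set as the call begins (left out, the last holds). The fingers move at their own pace and stop on an object; "newtons" is the grip in N (left out, the last holds). Time passes only in rows, so rows that do not move let the fingers close. It gives the time, the measured TCP pose, the force, the opening and the grip force at its end, in the units of the state.
- sensors.state(): the state, without advancing time (a new reading comes with each control period).
- viewer.grab_frame(name): name is "side" or "top"; returns a dict with "img" (480x640x3 uint8, red, green, blue), "fx", "fy", "cx", "cy" (pixels), "position" and "attitude" of the camera in the world. Camera axes: x right, y down, z forward; pixel columns grow to the right and rows downward; lengths in mm; the calibration is good to about 2 mm. A picture is of the moment at which its call begins. There is no depth.
- env.job_done(): hands the job in; it is judged then, once.
Trained networks look in a picture, given as the dict that the camera call returned (one of the last four; its "shot" number tells which), for a name from the list of things; names that differ only in an ending like _2 or _b are one class to them, and where a whole thing is asked for, a point or a joint stands for the part that bears it (a point fixed in the world has none). Each returns a list of dicts, best first, with "score" (0 to 1); they miss things now and then, are a little off and sometimes report something else, mostly with a low value. They report only what shows in the picture. A call takes as long as a camera call. They do not tell look-alikes from the thing itself.
- viewer.boxes_of(name, picture): "location" ([column, row] in pixels, amid what is visible of it).
- viewer.pinpoint(name, picture): "location" ([column, row] in pixels: a listed point, or the origin of a listed thing).
The state is a dict: "time_s": time; "qpos": joint angles; "qvel": joint speeds; "effort": joint torques, N m; "ee_pos": TCP position; "ee_rot": TCP orientation; "force": force on the tool from outside, world axes, zero at the start; "torque": the same for the moment, N m; "gripper_width": finger opening in mm; "gripper_force": force on a finger pad.
Only numpy, scipy, OpenCV 4.12 (cv2) and the standard library are available. Lean on these libraries where they do the work, as an engineer would, in place of code of your own. Each camera call takes 0.05 s, during which the arm holds its last target. There are 200 camera calls.

### The job

The vial standing behind the larger (amber) bottle in the white rack has been run: swap it for the fresh vial that waits in the small aluminium stand. Lift the hold-down bar out of its brackets and the larger bottle out of its bay and set both aside in the steel tray, the bar lying flat and the bottle upright; then put the run vial into the empty hole of the stand and the fresh one into the rack well it came from. Put the bottle back in its bay and the bar back down in its two brackets, and leave the smaller bottle and the vial behind it as they are.

Things in the scene. Friction and masses are not known exactly. Their poses are not given: they have to be found in the camera images.
- rack: White rack 118 (x) x 178 (y) x 22 mm, fixed. Origin: centre of underside; z up, x from front (bottles) to back (vials). Vial wells at x +38, y +40 and -40: floor 6 mm above the underside, bore 18.5 mm, flared to 26 at the top face; a vial stands 26 mm proud. Bottle bays at x -18, y +40 and -40: 69 mm wide; the larger bottle stands 8 mm deep on a ledge at height 14, the smaller in a bore at height 6.
- bar_seat (a point): Point midway between the rack's two steel brackets (at its x = +38, y = +77 and -77 mm), at the height of the seated bar's underside, 51 mm above the rack's underside; axes as the rack's. The brackets are open at the top: prongs 26 mm apart in x, end stops 169 mm apart in y, all flared outward above; they end 17 mm above this point.
- bar_tab (a point): Centre of the upright black tab of the steel hold-down bar (0.14 kg): a flat strip 22 (x) x 160 (y) x 5 mm with a hole over each vial; the tab in its middle, 12 (x) x 26 (y) mm, is pinched along y and ends 43 mm above the strip's underside; this point is 24 mm above it. y along the bar, z up. Starts in the brackets, 3 mm over the vial caps; alike turned half round.
- bottle_large_mid (a point): Centre of the larger bottle: amber, black screw cap, 60 mm across, 118 mm tall, about 0.19 kg; 59 mm above its foot, z up. The cap, the top 16 mm, is 37 mm across and good to grip. Starts in either bay, close in front of the run vial.
- bottle_small_mid (a point): Centre of the smaller bottle: white, blue cap, 47 mm across, 98 mm tall, 49 mm above its foot. In the other bay; leave it alone.
- vial_run_mid (a point): Centre of the run vial: amber glass, blue crimp cap, 15 mm across, 42 mm tall, 12 g; 21 mm above its foot, z up. Starts in the rack well behind the larger bottle, under the bar. All three vials look alike; they are known by where they stand. In the rack, grip it front to back (rack's x), round the part that stands proud.
- vial_stay_mid (a point): Centre of the vial in the other rack well, behind the smaller bottle: same kind of vial; leave it alone.
- vial_fresh_mid (a point): Centre of the fresh vial: same kind of vial. Starts in the stand's hole at y = +20 mm.
- stand: Aluminium vial stand, 34 (x) x 76 (y) x 22 mm, fixed, at any yaw; origin at the centre of its underside, z up. Holes at x = 0, y = +20 mm (holds the fresh vial) and y = -20 mm (empty): floor 6 mm above the underside, bore 18.5 mm, flared to 26 mm at the top face.
- tray: Shallow steel tray, 176 (x) x 112 (y) mm outside, 16 mm high, walls 3 mm, floor 3 mm, fixed; origin at the centre of its underside, z up. It takes the bar lying along x at one side (y = +35 mm) and the bottle standing at the other (y = -18 mm).
Mind the look-alikes: they are no part of the job. Leave any green or yellow look-alike of the part that bears bottle_large_mid alone.

How it is judged (in metres and radians):
On the way, in this order (a step that is already met when the one before it is completed fails the run):
1. the bar lies flat and the larger bottle stands upright in the tray, both let go (x of bar_tab in the frame of tray between -0.05 and 0.05 m and y of bar_tab in the frame of tray between -0.05 and 0.05 m and z of bar_tab in the frame of tray below 0.034 m and angle between bar_tab's own z axis and vertical below 0.12 rad and contact force between the fingers and bar below 0.05 N and linear speed of each of bar, bottle_large below 0.02 m/s and x of bottle_large_mid in the frame of tray between -0.07 and 0.07 m and y of bottle_large_mid in the frame of tray between -0.035 and 0.035 m and z of bottle_large_mid in the frame of tray below 0.067 m and angle between bottle_large_mid's own z axis and vertical below 0.1 rad and contact force between the fingers and bottle_large below 0.05 N), for 0.2 s.
2. the run vial stands in the empty hole of the stand, let go (x of vial_run_mid in the frame of stand between -0.008 and 0.008 m and y of vial_run_mid in the frame of stand between -0.028 and -0.012 m and z of vial_run_mid in the frame of stand below 0.031 m and angle between vial_run_mid's own z axis and vertical below 0.2 rad and contact force between the fingers and vial_run below 0.05 N and linear speed of vial_run below 0.02 m/s), for 0.2 s.
3. the fresh vial stands in the free well of the rack, let go (x of vial_fresh_mid in the frame of rack between 0.03 and 0.046 m and (y of vial_fresh_mid in the frame of rack between 0.032 and 0.048 m or y of vial_fresh_mid in the frame of rack between -0.048 and -0.032 m) and z of vial_fresh_mid in the frame of rack below 0.031 m and angle between vial_fresh_mid's own z axis and vertical below 0.2 rad and contact force between the fingers and vial_fresh below 0.05 N and linear speed of vial_fresh below 0.02 m/s), for 0.2 s.
At the end, for the whole second after the job is handed in: Larger bottle upright on its bay's ledge (9 mm), bar down in both brackets (3 mm in height, 6 to 8 mm sideways), fresh vial down in the well behind that bottle, run vial down in the stand's other hole (8 mm), smaller bottle and its vial within 12 and 10 mm of their starts; all let go, at rest (all of step 2 and all of step 3 and x of bottle_large_mid in the frame of rack between -0.027 and -0.009 m and (y of bottle_large_mid in the frame of rack between 0.031 and 0.049 m or y of bottle_large_mid in the frame of rack between -0.049 and -0.031 m) and z of bottle_large_mid in the frame of rack between 0.069 and 0.077 m and angle between each of bottle_large_mid, bar_tab's own z axis and vertical below 0.06 rad and contact force between the fingers and bottle_large below 0.05 N and linear speed of each of bottle_large, bar below 0.02 m/s and x of bar_tab in the frame of rack between 0.032 and 0.044 m and y of bar_tab in the frame of rack between -0.008 and 0.008 m and z of bar_tab in the frame of rack between 0.072 and 0.078 m and angle between the y axis of bar_tab and the y axis of rack, either way round below 0.06 rad and contact force between the fingers and bar below 0.05 N and distance of bottle_small_mid from where it was at the start of the episode below 0.012 m and angle between bottle_small_mid's own z axis and vertical below 0.1 rad and distance of vial_stay_mid from where it was at the start of the episode below 0.01 m and angle between vial_stay_mid's own z axis and vertical below 0.2 rad); the robot touches nothing.
It fails at once if the smaller bottle or the vial behind it is moved from its place (distance of any of bottle_small_mid, vial_stay_mid from where it was at the start of the episode above 0.02 m).
It fails at once if the larger bottle is tipped over (angle between bottle_large_mid's own z axis and vertical above 0.8 rad).
It also fails if it takes over 120 s, if anything falls off the work surface, if the arm or the gripper's body presses on something with over 40 N, if the wrist force passes 120 N, or if a joint passes its speed limit or range.

## Working session

There is one attempt and no reset: what is moved stays moved. The work goes in short steps, Python scripts to look and compute and a tool call to move; the robot and the scene stay as the last step left them, time stands still between calls to the robot, and variables do not carry over. Pictures are saved under pics/ and viewed, at most 18 in all, crops included, and the job is handed in when it is done.

Besides the shell and the picture viewer there is one more tool, called after "Call:" as name(argument=value, ...), one argument or row to a line, values as JSON. step_arm: Moves the arm, as the interface text tells. Its arguments: {"type":"object","properties":{"plan":{"type":"array","items":{"type":"number"}},"hand":{"type":"number"},"newtons":{"type":"number"}},"required":["plan"]}

```bash
mkdir -p pics; cat > h.py <<'E'
import numpy as np, cv2
from scipy.spatial.transform import Rotation as R
from workcell import sensors, viewer, env
def rot(a): return R.from_euler('xyz',a,degrees=True).as_matrix()
def ray(p,px):
    d=rot(p['attitude'])@np.array([(px[0]-p['cx'])/p['fx'],(px[1]-p['cy'])/p['fy'],1]); return np.array(p['position'],float),d
def atz(p,px,z):
    o,d=ray(p,px); return o+d*(z-o[2])/d[2]
def proj(p,X):
    c=rot(p['attitude']).T@(np.array(X,float)-p['position']); return np.array([c[0]/c[2]*p['fx']+p['cx'],c[1]/c[2]*p['fy']+p['cy']])
def tri(p1,x1,p2,x2):
    A=[];b=[]
    for p,x in((p1,x1),(p2,x2)):
        o,d=ray(p,x);d=d/np.linalg.norm(d);M=np.eye(3)-np.outer(d,d);A.append(M);b.append(M@o)
    return np.linalg.lstsq(np.vstack(A),np.hstack(b),rcond=None)[0]
def save(p,n): cv2.imwrite('pics/'+n,p['img'][...,::-1])
E
python3 - <<'E'
from h import *
print(sensors.state()); print(env.finger_overhang)
P={n:viewer.grab_frame(n) for n in('top','side')}
for n,p in P.items():
    save(p,n+'0.png'); print(n,p['position'],p['attitude'],p['fx'],p['cx'],p['cy'])
    for k in 'rack bar_seat bar_tab bottle_large_mid bottle_small_mid vial_run_mid stand tray'.split():
        print(k,[(np.round(d['location'],1).tolist(),round(d['score'],2)) for d in viewer.pinpoint(k,p)][:5])
E
```

```text
{'time_s': 0.0, 'qpos': array([-7.75217773e+01,  1.83505742e+01,  8.97082872e+01, -4.16409582e-03,
        7.20417568e+01, -1.14562526e+00]), 'qvel': array([-0.0580125 , -0.00635368, -0.10754618,  0.04696691, -0.05361718,
        0.06060761]), 'effort': array([-2.80694461e-03, -4.12461448e+01, -2.31971794e+01,  7.25554302e-02,
        4.57105518e-02, -1.40552047e-04]), 'ee_pos': array([ 135.31593593, -558.34957968,  227.11819664]), 'ee_rot': array([-1.79899323e+02,  1.94645477e-03,  1.36251371e+01]), 'force': array([-0.168912  , -0.38433719, -0.01962845]), 'torque': array([-0.01422772, -0.01422976, -0.00427731]), 'gripper_force': 0.0, 'gripper_width': 91.16730683456117}
14.0
top [ 358.83908219 -391.5493097  1014.21703714] [-1.71823140e+02 -1.44239869e-01 -9.11096281e+01] 527.9141917027231 316.6003716228605 237.80754455982742
rack [([229.8, 224.5], 0.95)]
bar_seat [([231.8, 194.1], 0.75)]
bar_tab [([231.9, 196.4], 0.9)]
bottle_large_mid [([413.8, 212.5], 0.97), ([378.7, 148.9], 0.8), ([200.9, 218.1], 0.76)]
bottle_small_mid [([246.8, 230.8], 0.69), ([202.7, 220.8], 0.48)]
vial_run_mid [([215.1, 192.4], 0.5)]
stand [([238.1, 305.8], 0.63), ([248.9, 301.8], 0.19)]
tray [([318.6, 236.7], 0.79)]
side [ 899.71208101 -558.49489735  816.53903792] [-149.09229866   -0.8323407    65.943737  ] 554.0724701898215 322.6914452396798 234.01012783606535
rack [([408.4, 249.1], 0.74)]
bar_seat [([413.4, 254.5], 0.83)]
bar_tab [([421.6, 246.3], 0.93)]
bottle_large_mid [([273.0, 365.9], 0.77), ([433.5, 212.0], 0.76)]
bottle_small_mid [([382.9, 228.3], 0.62)]
vial_run_mid [([435.1, 260.0], 0.64), ([421.6, 246.8], 0.5)]
stand [([351.3, 179.8], 0.59)]
tray [([307.8, 265.9], 0.86)]
```

View pics/top0.png

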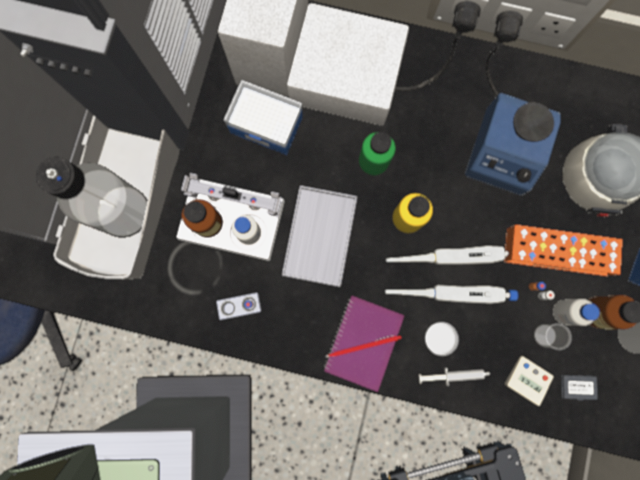

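View pics/side0.png

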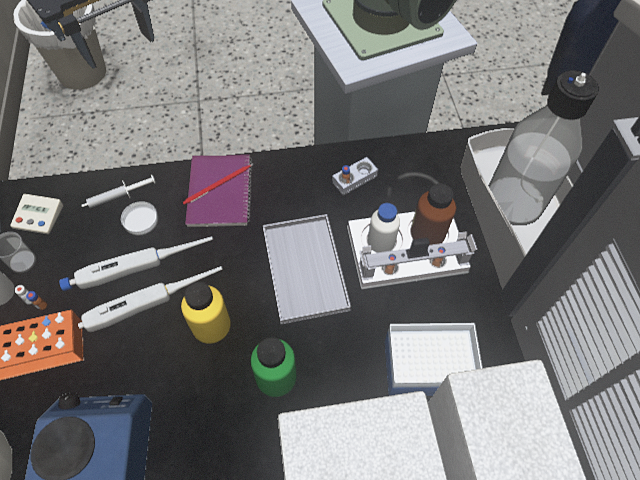

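Top: larger amber bottle in the rack at (201,217), green look-alike at (378,150), yellow at (413,212). A further amber bottle stands at the right at (618,312), outside the rack. The one meant is the rack bottle at (201,217), side (433,212): it is amber with a black cap and stands in a bay. The stand is at (238,306), the tray at (319,237). I'll check this in enlarged crops.

```bash
python3 - <<'E'
import cv2
a=cv2.imread('pics/top0.png')[165:330,165:365]; cv2.imwrite('pics/ct.png',cv2.resize(a,None,fx=3.6,fy=3.6,interpolation=2))
a=cv2.imread('pics/side0.png')[145:330,255:490]; cv2.imwrite('pics/cs.png',cv2.resize(a,None,fx=3.2,fy=3.2,interpolation=2))
E
```

```text
(no output)
```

View pics/ct.png

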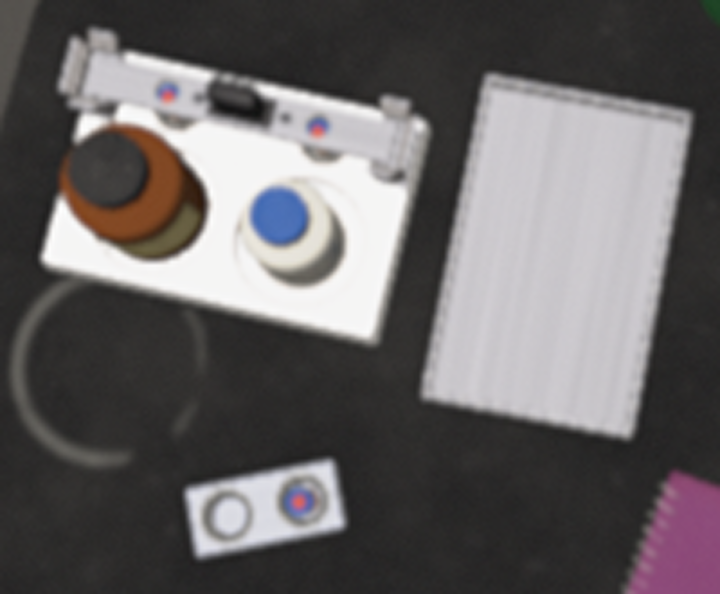

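View pics/cs.png

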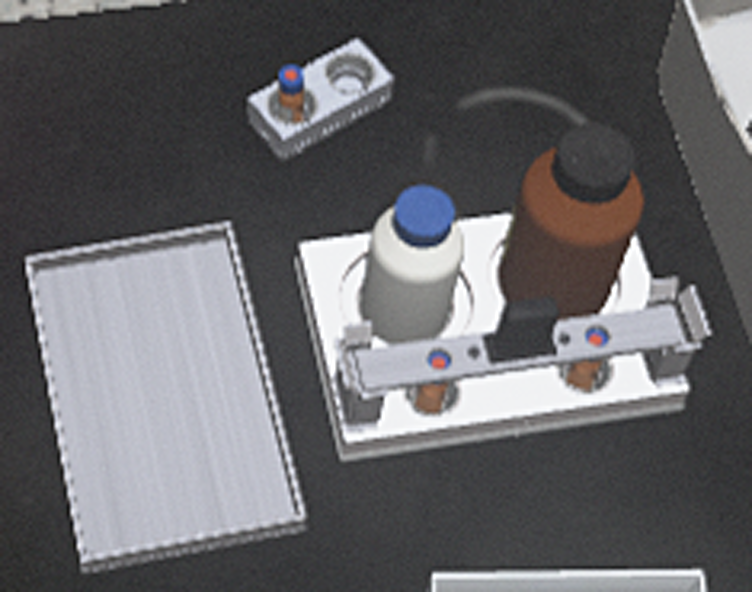

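Top crop: the amber bottle stands in the rack's left (+y) bay with the run vial behind it at crop (168,93). The fresh vial in the stand is at crop (300,501), and the empty hole is at (228,515). The side crop agrees. Next I fit the poses from the corner points in both views.

```bash
cat > fit.py <<'E'
from h import *
from scipy.optimize import least_squares
T=viewer.grab_frame('top');S=viewer.grab_frame('side')
t=lambda u,v:(T,165+u/3.6,165+v/3.6); s=lambda u,v:(S,255+u/3.2,145+v/3.2)
def fit(name,pts,g,free=()):
    def f(q):
        M=R.from_euler('z',q[2],degrees=True).as_matrix()
        return np.concatenate([proj(i[0],M@np.array(X)+[q[0],q[1],0])-i[1:] for X,i in pts])
    r=least_squares(f,g,loss='soft_l1',x_scale=[1,1,1]); print(name,r.x.round(1)); print(r.fun.reshape(-1,2).round(1).tolist())
fit('rack',[((-59,89,22),t(43,262)),((-59,-89,22),t(380,336)),((59,-89,22),t(430,124)),
 ((-59,-89,22),s(300,243)),((59,-89,22),s(343,438)),((59,89,22),s(687,388)),
 ((38,40,48),t(168,93)),((38,-40,48),t(318,127)),((38,40,48),s(597,336)),((38,-40,48),s(439,358)),
 ((-18,40,132),t(108,168)),((-18,40,132),s(595,150)),((38,0,94),t(236,96)),((38,0,94),s(530,303))],[450,-200,-15])
fit('stand',[((0,20,48),t(300,501)),((0,20,48),s(291,75)),((0,-20,22),t(228,514)),((0,-20,22),s(350,72)),
 ((-17,38,22),t(347,525)),((17,38,22),t(333,460)),((17,-38,22),t(184,488)),((-17,-38,22),t(196,556)),
 ((-17,-38,22),s(357,40)),((17,-38,22),s(392,76)),((17,38,22),s(281,143)),((-17,38,22),s(249,101))],[300,-230,-170])
fit('tray',[((88,56,16),t(487,75)),((88,-56,16),t(692,113)),((-88,-56,16),t(633,437)),((-88,56,16),t(423,400)),
 ((-88,-56,16),s(27,258)),((-88,56,16),s(230,225)),((88,56,16),s(303,522)),((88,-56,16),s(83,560))],[430,-380,-10])
E
python3 fit.py
```

```text
rack [ 541.7 -232.   -14. ]
[[-0.2, 0.2], [-2.7, 0.5], [-2.0, -0.2], [-0.9, -0.3], [0.3, 0.6], [-0.0, -0.3], [0.2, 1.0], [0.1, 0.9], [-1.5, 1.4], [-0.9, 1.9], [-1.0, 0.2], [-0.3, 0.6], [-1.9, -0.8], [-0.0, 0.7]]
stand [ 376.  -249.3 -187.1]
[[-0.7, 2.6], [-1.2, -2.2], [-0.2, -3.0], [0.8, 2.7], [-1.3, -12.0], [0.4, 24.4], [1.2, 12.3], [0.3, -24.8], [11.3, 17.7], [-6.0, -8.0], [-11.2, -19.5], [4.6, 8.4]]
tray [ 507.6 -403.4  -12.1]
[[0.0, -0.4], [-0.1, -0.1], [-0.6, -0.5], [-0.4, -1.6], [-1.3, -0.4], [-0.3, -1.0], [0.6, -1.1], [-1.5, 0.5]]
```

```bash
python3 - <<'E'
s=open('fit.py').read()
a=s.index("((-17,38,22),t(347"); b=s.index("],[300")
s=s[:a]+"""((17,38,22),t(347,525)),((-17,38,22),t(333,460)),((-17,-38,22),t(184,488)),((17,-38,22),t(196,556)),
 ((17,-38,22),s(357,40)),((-17,-38,22),s(392,76)),((-17,38,22),s(281,143)),((17,38,22),s(249,101))"""+s[b:].replace("-170]","170]")
open('fit.py','w').write(s)
E
python3 fit.py|grep -A1 stand
python3 - <<'E'
from h import *
T=viewer.grab_frame('top');S=viewer.grab_frame('side')
for n,px in(('tab',94),):print(tri(T,(165+236/3.6,165+96/3.6),S,(255+530/3.2,145+303/3.2)).round(1))
print(tri(T,(165+108/3.6,165+168/3.6),S,(255+595/3.2,145+150/3.2)).round(1))
E
```

```text
stand [ 376.1 -249.1  190.2]
[[-0.9, -0.8], [0.5, 0.3], [-0.2, 0.2], [-0.6, 0.3], [-1.0, -0.1], [-0.4, 0.0], [0.9, 0.3], [0.7, -0.5], [-0.4, -0.3], [-0.1, 0.9], [0.2, -0.9], [-0.8, -0.7]]
[ 577.5 -243.1   95.3]
[ 534.3 -190.1  134.4]
```

Call:
step_arm(
  plan=[0,0,0,0,0,0.0963,0,0,0,0,0,0.0963,0,0,0,0,0,0.0963,0,0,0,0,0,0.0963,0,0,0,0,0,0.0963],
  hand=6,
  newtons=25,
)

```text
time_s: 1.62
ee_pos: [135.4, -558.8, 228.0]
ee_rot: [180.0, -0.0, -14.2]
force: [-0.1, -0.4, 0.3]
gripper_width: 61.9
gripper_force: 0.0
```

Call:
step_arm(
  plan=[2.35,-2.76,0,0,0,0,2.35,-2.76,0,0,0,0,2.35,-2.76,0,0,0,0,2.35,-2.76,0,0,0,0,2.35,-2.76,0,0,0,0],
)

```text
time_s: 2.03
ee_pos: [283.8, -452.2, 228.1]
ee_rot: [180.0, -0.0, -14.0]
force: [0.1, 0.2, 0.3]
gripper_width: 59.8
gripper_force: 0.0
```

Call:
step_arm(
  plan=[2.35,-2.76,0,0,0,0,2.35,-2.76,0,0,0,0,2.35,-2.76,0,0,0,0,2.35,-2.76,0,0,0,0,2.35,-2.76,0,0,0,0],
)

```text
time_s: 2.45
ee_pos: [431.4, -346.4, 228.1]
ee_rot: [180.0, -0.0, -14.0]
force: [-0.1, -0.8, -1.3]
gripper_width: 60.1
gripper_force: 0.0
```

Call:
step_arm(
  plan=[2.35,-2.76,0,0,0,0,2.35,-2.76,0,0,0,0,2.35,-2.76,0,0,0,0,2.35,-2.76,0,0,0,0,2.35,-2.76,0,0,0,0],
)

```text
time_s: 2.87
ee_pos: [578.7, -240.8, 228.0]
ee_rot: [180.0, -0.0, -13.9]
force: [0.2, -1.1, -0.4]
gripper_width: 60.2
gripper_force: 0.0
```

Call:
step_arm(
  plan=[0,0,0,0,0,0,0,0,0,0,0,0],
)

```text
time_s: 3.03
ee_pos: [578.5, -240.8, 227.4]
ee_rot: [180.0, 0.0, -13.8]
force: [0.1, -0.7, 0.1]
gripper_width: 60.2
gripper_force: 0.0
```

Call:
step_arm(
  plan=[0,0,3.5,0,0,0,0,0,3.5,0,0,0,0,0,3.5,0,0,0,0,0,1,0,0,0,0,0,0,0,0,0],
)

```text
time_s: 3.45
ee_pos: [574.6, -242.1, 110.0]
ee_rot: [-179.9, 0.4, -14.0]
force: [-0.4, -0.9, 0.2]
gripper_width: 59.9
gripper_force: 0.0
```

```bash
python3 - <<'E'
from h import *
print(sensors.state()['ee_pos'])
o=[]
for n,c,s in(('top',(190,140),0),('side',(350,170),0)):
    p=viewer.grab_frame(n); X=sensors.state()['ee_pos']
    print(n,proj(p,X),proj(p,X-[0,0,14]),'tab expected',proj(p,[578.6,-241.2,94]))
    a=p['img'][c[1]:c[1]+130,c[0]:c[0]+130] if n=='top' else p['img'][c[1]:c[1]+130,c[0]:c[0]+130]
    o.append(cv2.resize(a,(400,400),interpolation=2))
cv2.imwrite('pics/b1.png',np.hstack(o)[...,::-1])
E
```

```text
[ 574.62636242 -242.11831598  110.04560034]
top [227.77355282 189.51154084] [229.06820878 191.34883457] tab expected [228.61020872 190.82238285]
side [421.55269654 233.57320637] [419.99250905 238.36063489] tab expected [420.65793222 240.43417784]
```

View pics/b1.png

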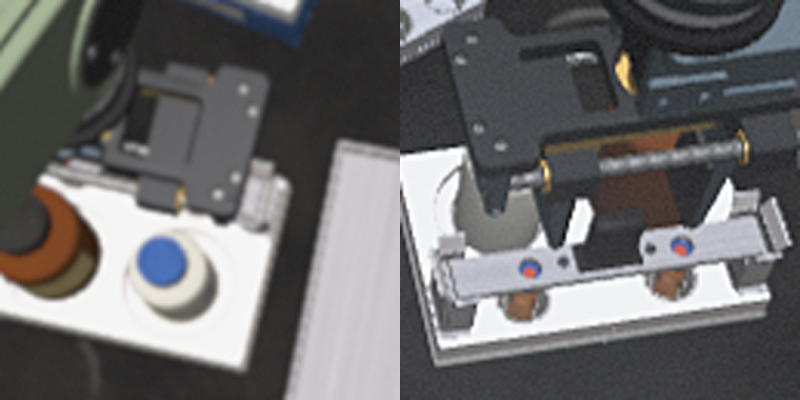

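The picture shows the jaws over the tab, side crop tab top at about (615,213). Finger centring is unclear, so I'll overlay the projected fingertips.

```bash
python3 - <<'E'
from h import *
s=sensors.state();print(s['ee_pos'],s['ee_rot'],s['gripper_width'])
p=viewer.grab_frame('side'); X=s['ee_pos'];M=rot(s['ee_rot'])
a=p['img'][190:280,370:480][...,::-1]; a=cv2.resize(a,None,fx=6.5,fy=6.5,interpolation=2)
for sy in(-1,1):
  for tx in(-16,16):
    for tz in(14,-16):
      q=proj(p,M@np.array([tx,sy*s['gripper_width']/2,tz])+X); u=((q-[370,190])*6.5).astype(int)
      cv2.circle(a,tuple(map(int,u)),4,(0,255,0) if sy>0 else (0,0,255),-1 if tz>0 else 1)
cv2.imwrite('pics/b2.png',a)
E
```

```text
[ 577.89120518 -243.17053191  114.42890761] [ 1.79967090e+02 -1.19535448e-01 -1.40161279e+01] 59.60353122623055
```

View pics/b2.png

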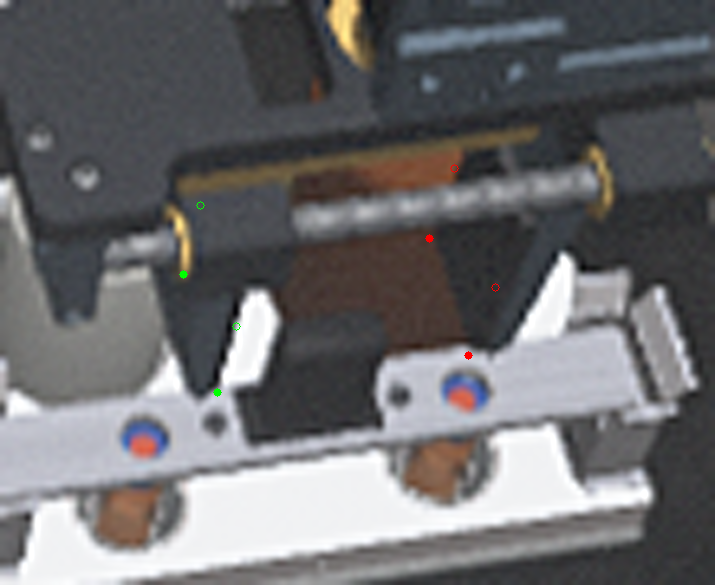

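The overlay agrees with the fingers: the left tip is at (213,395) and the right at (490,350), with the tab between them at about (318,400). Descending and gripping.

Call:
step_arm(
  plan=[0,0,1.2,0,0,0,0,0,1.2,0,0,0,0,0,1.1,0,0,0,0,0,0,0,0,0,0,0,0,0,0,0],
)

```text
time_s: 4.02
ee_pos: [577.8, -242.4, 78.8]
ee_rot: [180.0, -0.1, -14.0]
force: [0.3, 0.2, 0.0]
gripper_width: 59.8
gripper_force: 0.0
```

Call:
step_arm(
  plan=[0,0,0,0,0,0,0,0,0,0,0,0,0,0,0,0,0,0,0,0,0,0,0,0,0,0,0,0,0,0],
  hand=1.5,
  newtons=25,
)

```text
time_s: 4.43
ee_pos: [577.6, -242.2, 78.3]
ee_rot: [180.0, -0.0, -14.0]
force: [-0.7, 0.7, -0.7]
gripper_width: 29.3
gripper_force: 0.0
```

Call:
step_arm(
  plan=[0,0,0,0,0,0,0,0,0,0,0,0,0,0,0,0,0,0,0,0,0,0,0,0,0,0,0,0,0,0],
)

```text
time_s: 4.85
ee_pos: [577.6, -242.1, 78.2]
ee_rot: [180.0, -0.0, -14.0]
force: [-0.1, 0.5, 1.9]
gripper_width: 25.7
gripper_force: 25.0
```

Call:
step_arm(
  plan=[0,0,-1,0,0,0,0,0,-2,0,0,0,0,0,-3,0,0,0,0,0,-3,0,0,0,0,0,-3,0,0,0],
)

```text
time_s: 5.27
ee_pos: [576.9, -242.0, 199.2]
ee_rot: [180.0, 0.1, -14.0]
force: [-0.0, -0.9, -1.3]
gripper_width: 26.0
gripper_force: 25.0
```

Call:
step_arm(
  plan=[-0.75,3.46,0,0,0,0,-0.75,3.46,0,0,0,0,-0.75,3.46,0,0,0,0,-0.76,3.47,0,0,0,0],
)

```text
time_s: 5.6
ee_pos: [513.9, -370.3, 198.5]
ee_rot: [180.0, -0.0, -13.9]
force: [0.7, 0.6, -2.0]
gripper_width: 25.8
gripper_force: 25.0
```

Call:
step_arm(
  plan=[0,0,0,0,0,-0.1,0,0,0,0,0,-0.1,0,0,0,0,0,-0.1,0,0,0,0,0,-0.1,0,0,0,0,0,-0.1],
)

```text
time_s: 6.02
ee_pos: [514.4, -369.4, 198.0]
ee_rot: [-180.0, 0.0, 14.9]
force: [-0.3, -0.9, -1.1]
gripper_width: 26.0
gripper_force: 25.0
```

Call:
step_arm(
  plan=[0,0,0,0,0,-0.1,0,0,0,0,0,-0.1,0,0,0,0,0,-0.1,0,0,0,0,0,-0.1,0,0,0,0,0,-0.1],
)

```text
time_s: 6.43
ee_pos: [514.5, -369.2, 198.1]
ee_rot: [-180.0, 0.0, 43.6]
force: [0.4, -0.2, -1.2]
gripper_width: 25.6
gripper_force: 25.0
```

Call:
step_arm(
  plan=[0,0,0,0,0,-0.12,0,0,0,0,0,-0.12,0,0,0,0,0,-0.12,0,0,0,0,0,-0.12,0,0,0,0,0,-0.124],
)

```text
time_s: 6.85
ee_pos: [514.5, -369.2, 198.0]
ee_rot: [-180.0, 0.0, 78.3]
force: [-0.6, 0.1, -1.1]
gripper_width: 26.1
gripper_force: 25.0
```

Call:
step_arm(
  plan=[0,0,0,0,0,0,0,0,0,0,0,0,0,0,0,0,0,0],
)

```text
time_s: 7.1
ee_pos: [514.7, -369.3, 198.0]
ee_rot: [-180.0, 0.0, 77.8]
force: [-1.0, -0.3, -1.6]
gripper_width: 25.7
gripper_force: 25.0
```

```bash
python3 - <<'E'
from h import *
o=[]
for n,c in(('top',(220,140)),('side',(230,120))):
    p=viewer.grab_frame(n);X=sensors.state()['ee_pos']
    o.append(cv2.resize(p['img'][c[1]:c[1]+200,c[0]:c[0]+200],(400,400),interpolation=2))
print(X,sensors.state()['ee_rot'])
cv2.imwrite('pics/b3.png',np.hstack(o)[...,::-1])
E
```

```text
[ 514.75150211 -369.28790664  198.00162117] [-1.79997558e+02  5.83996245e-03  7.78445113e+01]
```

View pics/b3.png

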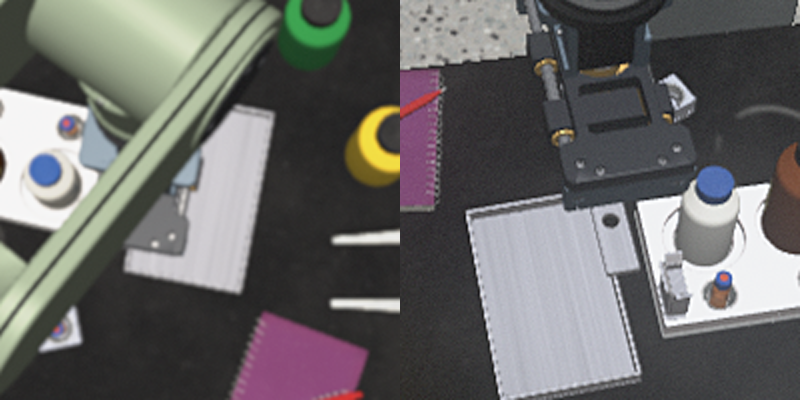

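The bar hangs level and parallel to the tray's +y edge. Lowering it.

Call:
step_arm(
  plan=[0,0,3.5,0,0,0,0,0,3.5,0,0,0,0,0,3.5,0,0,0,0,0,2.5,0,0,0,0,0,0,0,0,0],
)

```text
time_s: 7.62
ee_pos: [511.4, -366.8, 62.2]
ee_rot: [-179.4, -0.3, 77.9]
force: [0.1, 0.2, -1.8]
gripper_width: 25.8
gripper_force: 25.0
```

Call:
step_arm(
  plan=[0,0,1.3,0,0,0,0,0,1,0,0,0,0,0,0.8,0,0,0,0,0,0.5,0,0,0,0,0,0,0,0,0],
)

```text
time_s: 8.03
ee_pos: [514.5, -369.1, 31.5]
ee_rot: [-179.9, -0.0, 77.9]
force: [-0.1, 0.9, -1.0]
gripper_width: 25.9
gripper_force: 25.0
```

Call:
step_arm(
  plan=[0,0,0.15,0,0,0,0,0,0,0,0,0,0,0,0,0,0,0],
)

```text
time_s: 8.28
ee_pos: [515.1, -369.5, 31.1]
ee_rot: [179.9, 0.0, 77.9]
force: [-0.4, -0.0, -1.2]
gripper_width: 26.0
gripper_force: 25.0
```

Call:
step_arm(
  plan=[0,0,0.05,0,0,0,0,0,0,0,0,0,0,0,0,0,0,0,0,0,0,0,0,0,0,0,0,0,0,0],
  hand=5,
)

```text
time_s: 8.7
ee_pos: [514.9, -369.4, 30.2]
ee_rot: [180.0, 0.0, 77.9]
force: [-0.5, -0.8, 0.2]
gripper_width: 49.8
gripper_force: 0.0
```

Call:
step_arm(
  plan=[0,0,-1.5,0,0,0,0,0,-3,0,0,0,0,0,-4,0,0,0,0,0,-4,0,0,0,0,0,-4,0,0,0],
)

```text
time_s: 9.12
ee_pos: [514.5, -369.0, 196.7]
ee_rot: [-180.0, -0.0, 77.9]
force: [0.8, -0.3, -0.8]
gripper_width: 50.2
gripper_force: 0.0
```

Call:
step_arm(
  plan=[0,0,0,0,0,0,0,0,0,0,0,0],
  hand=6.5,
)

```text
time_s: 9.28
ee_pos: [516.0, -370.1, 198.2]
ee_rot: [179.7, 0.2, 77.9]
force: [-0.1, -0.5, -0.7]
gripper_width: 60.3
gripper_force: 0.0
```

Call:
step_arm(
  plan=[3.6,-0.38,0,0,0,0,3.6,-0.38,0,0,0,0,3.6,-0.38,0,0,0,0,3.6,-0.38,0,0,0,0,3.58,-0.38,0,0,0,0],
)

```text
time_s: 9.7
ee_pos: [532.5, -187.5, 192.8]
ee_rot: [-179.8, -0.0, 77.9]
force: [1.1, 0.4, -1.0]
gripper_width: 65.0
gripper_force: 0.0
```

Call:
step_arm(
  plan=[0,0,1,0,0,0,0,0,1,0,0,0,0,0,0,0,0,0,0,0,0,0,0,0],
)

```text
time_s: 10.03
ee_pos: [532.8, -190.3, 173.1]
ee_rot: [-179.8, 0.0, 77.9]
force: [-0.4, 0.3, 0.5]
gripper_width: 65.2
gripper_force: 0.0
```

```bash
python3 - <<'E'
from h import *
o=[];s=sensors.state();X=s['ee_pos'];M=rot(s['ee_rot']);print(X)
for n,c in(('top',(160,130)),('side',(300,120))):
    p=viewer.grab_frame(n)
    a=cv2.resize(p['img'][c[1]:c[1]+200,c[0]:c[0]+200],(400,400),interpolation=2)
    for sy in(-1,1):
      for tx in(-16,16):
        q=(proj(p,M@np.array([tx,sy*s['gripper_width']/2,14])+X)-c)*2; cv2.circle(a,tuple(map(int,q)),3,(0,255,0),-1)
    q=(proj(p,[X[0],X[1],132])-c)*2; cv2.circle(a,tuple(map(int,q)),3,(255,0,255),-1)
    o.append(a)
cv2.imwrite('pics/b4.png',np.hstack(o)[...,::-1])
E
```

```text
[ 532.82265936 -190.26853411  173.10191399]
```

View pics/b4.png

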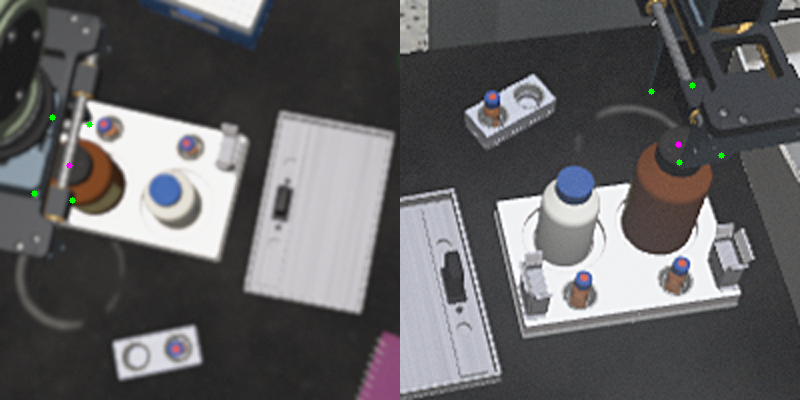

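Top: the bar lies flat in the tray, tab at about (282,202). The projected TCP falls on the bottle cap in both views (side (680,147)). Descending onto the cap.

Call:
step_arm(
  plan=[0,0,1.5,0,0,0,0,0,1.5,0,0,0,0,0,1,0,0,0,0,0,0,0,0,0,0,0,0,0,0,0],
)

```text
time_s: 10.55
ee_pos: [533.7, -190.0, 134.8]
ee_rot: [-180.0, 0.0, 77.9]
force: [0.1, 0.3, 0.3]
gripper_width: 65.2
gripper_force: 0.0
```

Call:
step_arm(
  plan=[0,0,0.4,0,0,0,0,0,0,0,0,0,0,0,0,0,0,0],
)

```text
time_s: 10.8
ee_pos: [534.0, -189.6, 131.4]
ee_rot: [179.9, 0.0, 77.9]
force: [-0.6, -0.9, -0.5]
gripper_width: 65.1
gripper_force: 0.0
```

Call:
step_arm(
  plan=[0,0,0,0,0,0,0,0,0,0,0,0,0,0,0,0,0,0,0,0,0,0,0,0,0,0,0,0,0,0],
  hand=2.5,
  newtons=20,
)

```text
time_s: 11.22
ee_pos: [533.9, -189.5, 131.1]
ee_rot: [180.0, 0.0, 77.9]
force: [0.2, 0.2, 1.3]
gripper_width: 36.9
gripper_force: 20.0
```

Call:
step_arm(
  plan=[0,0,0,0,0,0,0,0,0,0,0,0,0,0,0,0,0,0],
)

```text
time_s: 11.47
ee_pos: [533.8, -189.5, 131.1]
ee_rot: [180.0, 0.0, 77.9]
force: [0.2, -0.3, 1.7]
gripper_width: 36.4
gripper_force: 20.0
```

Call:
step_arm(
  plan=[0,0,-1,0,0,0,0,0,-2.5,0,0,0,0,0,-3.5,0,0,0,0,0,-3,0,0,0,0,0,-2,0,0,0],
)

```text
time_s: 11.88
ee_pos: [534.5, -189.7, 254.6]
ee_rot: [179.8, 0.0, 77.9]
force: [0.7, -0.2, -1.9]
gripper_width: 36.7
gripper_force: 20.0
```

Call:
step_arm(
  plan=[-1.5,0.12,0,0,0,0,-2.5,0.21,0,0,0,0,-3,0.25,0,0,0,0,-3,0.25,0,0,0,0,-3,0.25,0,0,0,0],
)

```text
time_s: 12.3
ee_pos: [516.7, -319.8, 251.3]
ee_rot: [-180.0, -0.0, 78.0]
force: [-0.2, -0.2, -2.4]
gripper_width: 36.8
gripper_force: 20.0
```

Call:
step_arm(
  plan=[-3,0.25,0,0,0,0,-2.8,0.23,0,0,0,0,-2.2,0.18,0,0,0,0,-1.5,0.12,0,0,0,0,-0.77,0.06,0,0,0,0],
)

```text
time_s: 12.72
ee_pos: [503.3, -422.8, 250.7]
ee_rot: [-180.0, 0.0, 77.8]
force: [-0.4, -0.8, -2.1]
gripper_width: 36.7
gripper_force: 20.0
```

Call:
step_arm(
  plan=[0,0,2,0,0,0,0,0,3,0,0,0,0,0,3,0,0,0,0,0,2,0,0,0,0,0,1.2,0,0,0],
)

```text
time_s: 13.13
ee_pos: [502.9, -418.8, 135.9]
ee_rot: [-179.7, -0.2, 78.0]
force: [0.2, 0.7, -2.1]
gripper_width: 36.6
gripper_force: 20.0
```

Call:
step_arm(
  plan=[0,0,0.8,0,0,0,0,0,0.5,0,0,0,0,0,0.4,0,0,0,0,0,0,0,0,0,0,0,0,0,0,0],
)

```text
time_s: 13.55
ee_pos: [504.4, -421.1, 122.8]
ee_rot: [179.9, 0.0, 78.0]
force: [-0.7, 0.6, -1.7]
gripper_width: 36.5
gripper_force: 20.0
```

Call:
step_arm(
  plan=[0,0,0.1,0,0,0,0,0,0.1,0,0,0,0,0,0,0,0,0,0,0,0,0,0,0],
)

```text
time_s: 13.88
ee_pos: [504.1, -421.2, 120.4]
ee_rot: [179.9, 0.0, 77.9]
force: [-1.3, 0.2, -0.7]
gripper_width: 36.7
gripper_force: 20.0
```

Call:
step_arm(
  plan=[0,0,0,0,0,0,0,0,0,0,0,0,0,0,0,0,0,0,0,0,0,0,0,0,0,0,0,0,0,0],
  hand=6.5,
)

```text
time_s: 14.3
ee_pos: [504.0, -421.1, 120.1]
ee_rot: [180.0, 0.0, 77.9]
force: [-0.2, 1.2, 0.4]
gripper_width: 64.6
gripper_force: 0.0
```

Call:
step_arm(
  plan=[0,0,-1.5,0,0,0,0,0,-2.5,0,0,0,0,0,-3,0,0,0,0,0,-1,0,0,0,0,0,0,0,0,0],
)

```text
time_s: 14.72
ee_pos: [505.3, -422.2, 203.5]
ee_rot: [179.6, 0.2, 77.9]
force: [0.9, 0.6, 0.4]
gripper_width: 64.6
gripper_force: 0.0
```

```bash
python3 - <<'E'
from h import *
s=sensors.state();print(s['ee_pos'],s['ee_rot'])
p=viewer.grab_frame('side')
for k in('vial_run_mid','bar_tab','bottle_large_mid'): print(k,[(np.round(d['location'],1).tolist(),round(d['score'],2)) for d in viewer.pinpoint(k,p)])
M=R.from_euler('z',-14,degrees=True).as_matrix(); print('exp run/stay',[proj(p,M@[38,y,27]+[541.7,-232,0]) for y in(40,-40)], 'caps',[proj(p,M@[38,y,48]+[541.7,-232,0]) for y in(40,-40)])
print('bottle',proj(p,[503.8,-421,62]),'tab',proj(p,[514.9,-369.3,27]))
cv2.imwrite('pics/b5.png',cv2.resize(p['img'][120:310,230:490],(780,570),interpolation=2)[...,::-1])
E
```

```text
[ 505.28680834 -422.18553423  203.51049886] [179.63926301   0.20014604  77.93914316]
vial_run_mid [([441.0, 261.1], 0.61)]
bar_tab [([329.7, 256.9], 0.88)]
bottle_large_mid [([204.0, 309.3], 0.71), ([293.0, 248.3], 0.57)]
exp run/stay [array([437.58873576, 257.6466383 ]), array([389.73249258, 264.93999832])] caps [array([440.12598207, 251.35717038]), array([391.30727705, 258.74213847])]
bottle [292.59301486 252.65780833] tab [325.4253475  257.44474682]
```

View pics/b5.png

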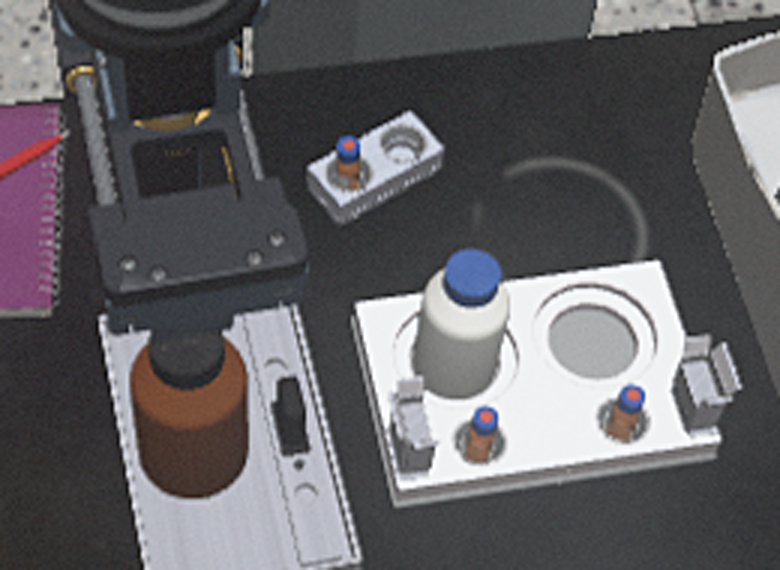

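The bottle stands upright and the bar lies flat in the tray. The run vial's cap is at crop (631,395), px (440,252), matching the prediction. Going to the run vial.

Call:
step_arm(
  plan=[0,0,0,0,0,0.033,2.8,0.35,0,0,0,0,3.4,0.42,0,0,0,0,3.4,0.42,0,0,0,0,3.4,0.42,0,0,0,0],
  hand=3.5,
  newtons=10,
)

```text
time_s: 15.33
ee_pos: [550.3, -297.3, 197.8]
ee_rot: [-179.8, -0.1, 76.0]
force: [0.9, 0.9, -0.4]
gripper_width: 35.9
gripper_force: 0.0
```

Call:
step_arm(
  plan=[3.4,0.42,0,0,0,0,3.4,0.42,0,0,0,0,2.5,0.31,0,0,0,0,0.96,0.13,0,0,0,0,0,0,0,0,0,0],
)

```text
time_s: 15.75
ee_pos: [588.1, -200.1, 198.4]
ee_rot: [-179.8, -0.0, 76.2]
force: [0.4, -0.0, 1.4]
gripper_width: 35.0
gripper_force: 0.0
```

Call:
step_arm(
  plan=[0,0,2.5,0,0,0,0,0,3.5,0,0,0,0,0,2.5,0,0,0,0,0,1.5,0,0,0,0,0,0,0,0,0],
)

```text
time_s: 16.17
ee_pos: [584.5, -203.0, 95.2]
ee_rot: [-179.5, -0.0, 76.0]
force: [-0.3, 0.2, -0.1]
gripper_width: 35.0
gripper_force: 0.0
```

Call:
step_arm(
  plan=[0,0,0,0,0,0,0,0,0,0,0,0],
)

```text
time_s: 16.33
ee_pos: [588.5, -203.5, 100.9]
ee_rot: [179.9, 0.0, 76.0]
force: [-0.2, 0.7, -0.8]
gripper_width: 35.2
gripper_force: 0.0
```

Call:
step_arm(
  plan=[0,0,1.5,0,0,0,0,0,1.5,0,0,0,0,0,1.3,0,0,0,0,0,1,0,0,0,0,0,0.5,0,0,0],
)

```text
time_s: 16.75
ee_pos: [588.2, -202.7, 41.9]
ee_rot: [180.0, 0.0, 76.0]
force: [-0.3, 0.8, -0.4]
gripper_width: 35.1
gripper_force: 0.0
```

Call:
step_arm(
  plan=[0,0,0,0,0,0,0,0,0,0,0,0,0,0,0,0,0,0],
)

```text
time_s: 17.0
ee_pos: [588.8, -202.6, 43.0]
ee_rot: [179.9, 0.0, 76.0]
force: [-0.5, -0.4, 0.5]
gripper_width: 35.5
gripper_force: 0.0
```

Call:
step_arm(
  plan=[0,0,0,0,0,0,0,0,0,0,0,0,0,0,0,0,0,0,0,0,0,0,0,0,0,0,0,0,0,0],
  hand=0.8,
)

```text
time_s: 17.42
ee_pos: [588.3, -202.4, 42.3]
ee_rot: [180.0, 0.0, 76.0]
force: [-0.3, 0.5, 1.2]
gripper_width: 13.8
gripper_force: 10.0
```

Call:
step_arm(
  plan=[0,0,0,0,0,0,0,0,0,0,0,0],
)

```text
time_s: 17.58
ee_pos: [588.3, -202.4, 42.3]
ee_rot: [180.0, 0.0, 76.0]
force: [-0.1, 0.2, 2.2]
gripper_width: 13.9
gripper_force: 10.0
```

Call:
step_arm(
  plan=[0,0,-0.8,0,0,0,0,0,-1.5,0,0,0,0,0,-2.5,0,0,0,0,0,-4,0,0,0,0,0,-4,0,0,0],
)

```text
time_s: 18.0
ee_pos: [586.9, -201.9, 170.5]
ee_rot: [-179.8, -0.0, 76.0]
force: [1.1, -0.3, 0.1]
gripper_width: 14.0
gripper_force: 10.0
```

Call:
step_arm(
  plan=[-0.72,-1.87,0,0,0,0,-1.15,-2.99,0,0,0,0,-1.3,-3.36,0,0,0,0,-1.3,-3.36,0,0,0,0,-1.22,-3.17,0,0,0,0],
)

```text
time_s: 18.42
ee_pos: [429.1, -221.7, 170.2]
ee_rot: [-180.0, 0.0, 76.1]
force: [-0.2, -1.4, 0.1]
gripper_width: 13.9
gripper_force: 10.0
```

Call:
step_arm(
  plan=[-1.15,-2.98,0,0,0,0,-0.69,-1.77,0,0,0,0,-0.3,-0.78,0,0,0,0,0,0,0,0,0,0],
)

```text
time_s: 18.75
ee_pos: [371.0, -229.4, 170.4]
ee_rot: [180.0, 0.0, 76.0]
force: [0.3, 0.7, -0.3]
gripper_width: 13.9
gripper_force: 10.0
```

Call:
step_arm(
  plan=[0,0,2,0,0,0,0,0,2.5,0,0,0,0,0,2,0,0,0,0,0,1,0,0,0,0,0,0,0,0,0],
)

```text
time_s: 19.17
ee_pos: [372.6, -228.7, 92.9]
ee_rot: [-179.8, -0.1, 76.1]
force: [-0.5, 0.3, 0.2]
gripper_width: 14.3
gripper_force: 10.0
```

Call:
step_arm(
  plan=[0,0,0,0,0,0,0,0,0,0,0,0],
)

```text
time_s: 19.33
ee_pos: [373.9, -229.8, 95.6]
ee_rot: [179.9, 0.0, 76.1]
force: [0.6, -0.4, 0.5]
gripper_width: 13.7
gripper_force: 10.0
```

```bash
python3 - <<'E'
from h import *
s=sensors.state();X=s['ee_pos'];print(X)
p=viewer.grab_frame('side');c=(300,120)
a=cv2.resize(p['img'][120:240,300:440],None,fx=5,fy=5,interpolation=2)
for q,k in((X-[0,0,36.3],(255,0,255)),(np.array([372.5,-229.3,22]),(0,255,0)),(np.array([379.6,-268.8,48]),(0,255,0))):
    u=(proj(p,q)-c)*5;print(u);cv2.circle(a,tuple(map(int,u)),4,k,-1)
cv2.imwrite('pics/b6.png',a[...,::-1])
E
```

```text
[ 373.86194589 -229.81786881   95.61851367]
[327.84395911 176.08631681]
[319.08099142 238.7005478 ]
[232.21199763 243.50163609]
```

View pics/b6.png

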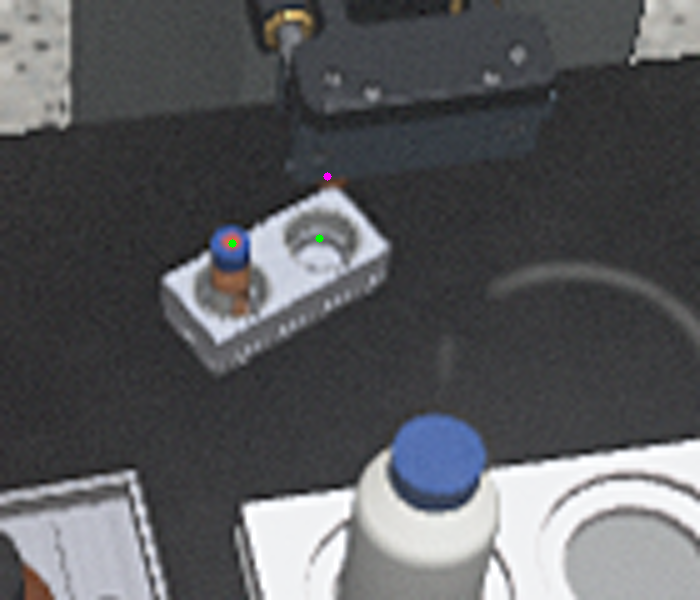

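The run vial's foot shows at about (338,183), roughly as predicted (327,176), and the hole is marked at (319,239). That offset is within the flare, so I'm inserting with a 1 mm nudge.

Call:
step_arm(
  plan=[-0.1,0,1,0,0,0,0,0,1,0,0,0,0,0,0.8,0,0,0,0,0,0.6,0,0,0,0,0,0.4,0,0,0],
)

```text
time_s: 19.8
ee_pos: [372.3, -230.4, 56.7]
ee_rot: [180.0, 0.0, 76.1]
force: [-1.0, 0.2, -0.4]
gripper_width: 14.1
gripper_force: 10.0
```

Call:
step_arm(
  plan=[0,0,0.4,0,0,0,0,0,0.4,0,0,0,0,0,0.3,0,0,0,0,0,0.2,0,0,0,0,0,0,0,0,0],
)

```text
time_s: 20.22
ee_pos: [372.0, -230.3, 43.7]
ee_rot: [-180.0, -0.0, 76.0]
force: [0.1, 0.2, -1.6]
gripper_width: 14.1
gripper_force: 10.0
```

Call:
step_arm(
  plan=[0,0,0,0,0,0,0,0,0,0,0,0,0,0,0,0,0,0,0,0,-1,0,0,0,0,0,-2,0,0,0],
  hand=3.5,
)

```text
time_s: 20.63
ee_pos: [370.8, -229.5, 72.8]
ee_rot: [-179.7, -0.1, 76.0]
force: [-0.6, 0.3, -0.8]
gripper_width: 35.2
gripper_force: 0.0
```

Call:
step_arm(
  plan=[0,0,-3,0,0,0,0,0,-2,0,0,0,-1.8,0.85,0,0,0,0,-1.75,0.8,0,0,0,0,0,0,0,0,0,0],
)

```text
time_s: 21.05
ee_pos: [381.2, -271.6, 125.0]
ee_rot: [179.8, 0.2, 76.0]
force: [0.6, -1.2, -0.8]
gripper_width: 34.9
gripper_force: 0.0
```

```bash
python3 - <<'E'
from h import *
s=sensors.state();X=s['ee_pos'];print(X,s['gripper_width'])
p=viewer.grab_frame('side');c=(300,120)
a=cv2.resize(p['img'][120:240,300:440],None,fx=5,fy=5,interpolation=2)
for q,k in((np.array([372.5,-229.3,48]),(0,255,0)),(np.array([379.6,-268.8,48]),(0,255,0))):
    u=(proj(p,q)-c)*5;print(u);cv2.circle(a,tuple(map(int,u)),3,k,-1)
cv2.imwrite('pics/b7.png',a[...,::-1])
E
```

```text
[ 381.19440623 -271.64228527  124.99938081] 34.92580548556175
[324.84875973 193.25232099]
[232.21199763 243.50163609]
```

View pics/b7.png

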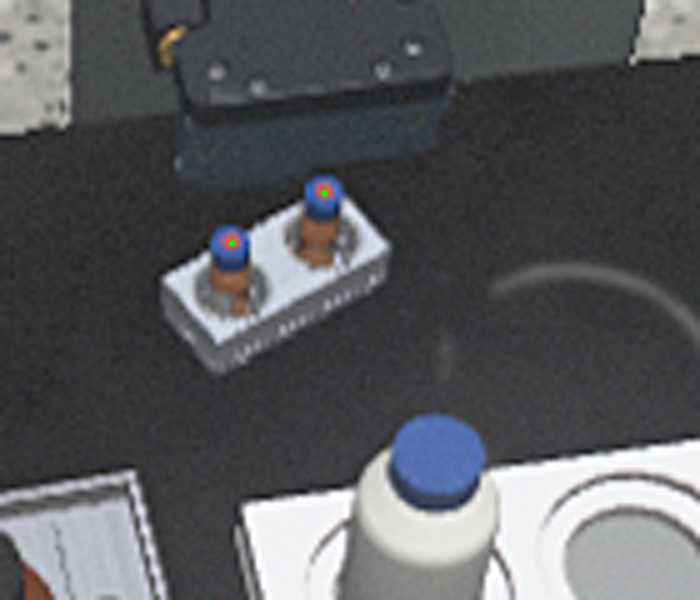

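The run vial stands upright in the stand's hole, cap at (324,192) exactly as predicted. The fresh vial is at (232,243). Gripping the fresh vial.

Call:
step_arm(
  plan=[0,0,2,0,0,0,0,0,2,0,0,0,0,0,1.6,0,0,0,0,0,1.2,0,0,0,0,0,0.8,0,0,0],
)

```text
time_s: 21.52
ee_pos: [378.3, -267.2, 46.5]
ee_rot: [-179.8, -0.1, 76.1]
force: [-0.2, 0.4, -0.4]
gripper_width: 35.3
gripper_force: 0.0
```

Call:
step_arm(
  plan=[0,0,0.5,0,0,0,0,0,0,0,0,0,0,0,0,0,0,0],
)

```text
time_s: 21.77
ee_pos: [379.7, -268.6, 43.1]
ee_rot: [180.0, 0.0, 76.1]
force: [0.4, -0.2, -0.2]
gripper_width: 35.2
gripper_force: 0.0
```

Call:
step_arm(
  plan=[0,0,0,0,0,0,0,0,0,0,0,0,0,0,0,0,0,0,0,0,0,0,0,0,0,0,0,0,0,0],
  hand=0.8,
  newtons=10,
)

```text
time_s: 22.18
ee_pos: [379.8, -269.0, 43.3]
ee_rot: [180.0, 0.0, 76.0]
force: [-0.2, 0.0, 1.3]
gripper_width: 13.9
gripper_force: 10.0
```

Call:
step_arm(
  plan=[0,0,0,0,0,0,0,0,0,0,0,0],
)

```text
time_s: 22.35
ee_pos: [379.8, -269.0, 43.3]
ee_rot: [180.0, 0.0, 76.0]
force: [-0.6, -0.1, 3.9]
gripper_width: 13.4
gripper_force: 10.0
```

Call:
step_arm(
  plan=[0,0,-0.8,0,0,0,0,0,-1.5,0,0,0,0,0,-2.4,0,0,0,0,0,-4,0,0,0,0,0,-4,0,0,0],
)

```text
time_s: 22.77
ee_pos: [378.6, -268.0, 170.9]
ee_rot: [-179.8, -0.1, 76.0]
force: [1.2, -1.0, -0.6]
gripper_width: 13.8
gripper_force: 10.0
```

Call:
step_arm(
  plan=[1.05,1.7,0,0,0,0,1.68,2.72,0,0,0,0,1.89,3.06,0,0,0,0,1.89,3.06,0,0,0,0,1.79,2.89,0,0,0,0],
)

```text
time_s: 23.18
ee_pos: [531.3, -219.8, 170.5]
ee_rot: [180.0, 0.0, 76.0]
force: [1.8, -1.4, -0.1]
gripper_width: 13.8
gripper_force: 10.0
```

Call:
step_arm(
  plan=[1.7,2.75,0,0,0,0,1.05,1.7,0,0,0,0,0.46,0.73,0,0,0,0,0,0,0,0,0,0],
)

```text
time_s: 23.52
ee_pos: [589.0, -201.2, 169.6]
ee_rot: [-180.0, -0.0, 76.1]
force: [-0.3, -0.8, -0.9]
gripper_width: 14.0
gripper_force: 10.0
```

Call:
step_arm(
  plan=[0,0,2,0,0,0,0,0,2.5,0,0,0,0,0,2,0,0,0,0,0,1,0,0,0,0,0,0,0,0,0],
)

```text
time_s: 23.93
ee_pos: [585.0, -201.9, 92.8]
ee_rot: [-179.7, -0.0, 76.0]
force: [0.3, -0.4, 1.0]
gripper_width: 13.3
gripper_force: 10.0
```

Call:
step_arm(
  plan=[0,0,0,0,0,0,0,0,0,0,0,0],
)

```text
time_s: 24.1
ee_pos: [588.4, -202.6, 96.5]
ee_rot: [179.9, 0.0, 76.0]
force: [-0.4, -0.3, 0.8]
gripper_width: 13.6
gripper_force: 10.0
```

```bash
python3 - <<'E'
from h import *
s=sensors.state();X=s['ee_pos'];print(X,s['gripper_width'])
p=viewer.grab_frame('side');c=(370,190)
a=cv2.resize(p['img'][190:310,370:490],None,fx=5,fy=5,interpolation=2)
for q,k in((X-[0,0,37.3],(255,0,255)),(np.array([588.3,-202.4,22]),(0,255,0))):
    u=(proj(p,q)-c)*5;print(u);cv2.circle(a,tuple(map(int,u)),3,k,-1)
cv2.imwrite('pics/b8.png',a[...,::-1])
E
```

```text
[ 588.37281726 -202.57342937   96.51022194] 13.636508080764894
[357.28896873 289.99573767]
[335.02764805 345.68467668]
```

View pics/b8.png

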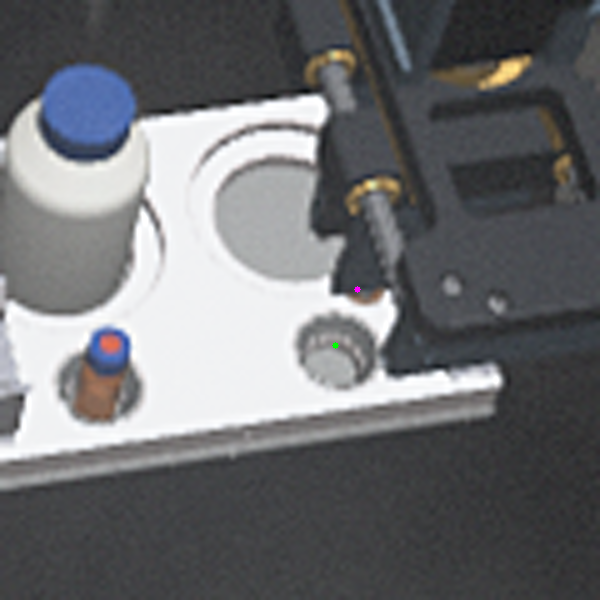

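The fresh vial's foot shows at (367,297), above the empty well at (337,350). Inserting.

Call:
step_arm(
  plan=[-0.05,0,1,0,0,0,0,0,1,0,0,0,0,0,0.8,0,0,0,0,0,0.6,0,0,0,0,0,0.4,0,0,0],
)

```text
time_s: 24.57
ee_pos: [587.2, -202.1, 55.4]
ee_rot: [-179.9, -0.0, 76.1]
force: [-0.1, -0.1, -0.5]
gripper_width: 14.0
gripper_force: 10.0
```

Call:
step_arm(
  plan=[0,0,0.4,0,0,0,0,0,0.4,0,0,0,0,0,0.3,0,0,0,0,0,0.2,0,0,0,0,0,0,0,0,0],
)

```text
time_s: 24.98
ee_pos: [588.0, -202.6, 43.7]
ee_rot: [180.0, 0.0, 76.1]
force: [0.4, -1.0, 0.3]
gripper_width: 13.7
gripper_force: 10.0
```

Call:
step_arm(
  plan=[0,0,0,0,0,0,0,0,0,0,0,0,0,0,0,0,0,0,0,0,-1,0,0,0,0,0,-2.5,0,0,0],
  hand=3.5,
)

```text
time_s: 25.4
ee_pos: [585.5, -201.6, 76.7]
ee_rot: [-179.6, -0.0, 76.0]
force: [0.2, 0.4, 0.6]
gripper_width: 35.5
gripper_force: 0.0
```

Call:
step_arm(
  plan=[0,0,-4,0,0,0,0,0,-4,0,0,0,0,0,-4,0,0,0,0,0,-0.1,0,0,-0.033,0,0,0,0,0,0],
)

```text
time_s: 25.82
ee_pos: [589.2, -202.9, 204.3]
ee_rot: [179.6, 0.1, 78.0]
force: [0.6, -0.2, -1.4]
gripper_width: 34.9
gripper_force: 0.0
```

Call:
step_arm(
  plan=[-2,-0.31,0,0,0,0,-3,-0.47,0,0,0,0,-3.6,-0.57,0,0,0,0,-3.6,-0.57,0,0,0,0,-3.6,-0.57,0,0,0,0],
  hand=6.5,
)

```text
time_s: 26.23
ee_pos: [528.9, -352.2, 198.6]
ee_rot: [-179.8, -0.1, 77.9]
force: [0.2, -0.0, 1.0]
gripper_width: 64.0
gripper_force: 0.0
```

Call:
step_arm(
  plan=[-3.2,-0.5,0,0,0,0,-2.3,-0.36,0,0,0,0,-1.83,-0.29,0,0,0,0,0,0,0,0,0,0,0,0,0,0,0,0],
)

```text
time_s: 26.65
ee_pos: [502.9, -421.0, 198.5]
ee_rot: [-179.9, -0.1, 77.8]
force: [0.2, 0.6, 0.4]
gripper_width: 65.2
gripper_force: 0.0
```

```bash
python3 - <<'E'
from h import *
s=sensors.state();X=s['ee_pos'];print(X,s['ee_rot'],s['gripper_width'])
p=viewer.grab_frame('side');c=(250,160)
a=cv2.resize(p['img'][160:310,250:490],None,fx=3.2,fy=3.2,interpolation=2)
for q in([588.3,-202.4,48],[504,-421,121],[514.9,-369.3,46],[577.5,-243,48]):
    u=(proj(p,q)-c)*3.2;print(u);cv2.circle(a,tuple(map(int,u)),3,(0,255,0),-1)
cv2.imwrite('pics/b9.png',a[...,::-1])
E
```

```text
[ 502.8532457  -421.01388918  198.47108581] [-1.79851244e+02 -1.11352491e-01  7.77998497e+01] 65.16390178389955
[608.42317034 292.43966981]
[132.32566437 234.30536155]
[242.07815251 293.57894109]
[526.41148511 303.64668845]
```

View pics/b9.png

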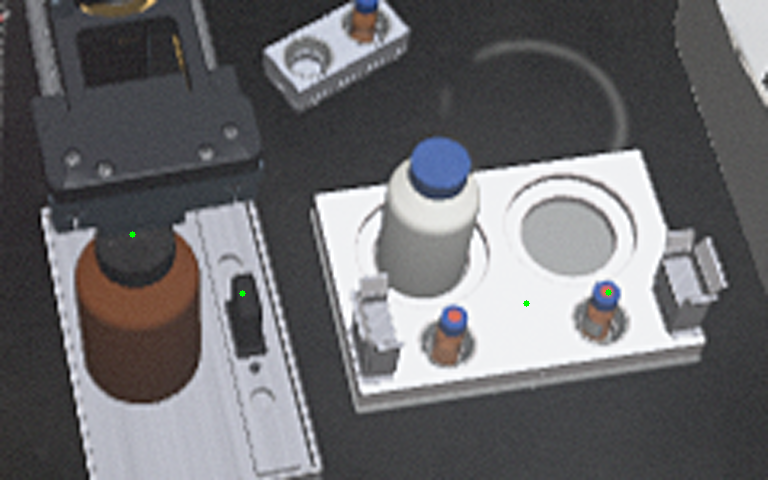

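The fresh vial is seated in the rack well, cap at (606,291) as predicted. The bottle is under the gripper at (135,240). Gripping the bottle again at the release height.

Call:
step_arm(
  plan=[0,0,2,0,0,0,0,0,2,0,0,0,0,0,1.8,0,0,0,0,0,1.2,0,0,0,0,0,0.5,0,0,0],
)

```text
time_s: 27.12
ee_pos: [503.4, -418.4, 122.4]
ee_rot: [-179.8, -0.2, 78.0]
force: [0.4, 0.3, 0.8]
gripper_width: 65.2
gripper_force: 0.0
```

Call:
step_arm(
  plan=[0,0,0.4,0,0,0,0,0,0,0,0,0,0,0,0,0,0,0],
)

```text
time_s: 27.37
ee_pos: [504.5, -420.8, 121.6]
ee_rot: [179.9, 0.0, 78.0]
force: [-0.2, -0.1, -0.5]
gripper_width: 64.7
gripper_force: 0.0
```

Call:
step_arm(
  plan=[0,0,0,0,0,0,0,0,0,0,0,0,0,0,0,0,0,0,0,0,0,0,0,0,0,0,0,0,0,0],
  hand=2.5,
  newtons=20,
)

```text
time_s: 27.78
ee_pos: [504.1, -421.3, 121.3]
ee_rot: [179.9, 0.0, 77.9]
force: [0.4, 0.2, 0.6]
gripper_width: 36.6
gripper_force: 20.0
```

Call:
step_arm(
  plan=[0,0,0,0,0,0,0,0,0,0,0,0,0,0,0,0,0,0],
)

```text
time_s: 28.03
ee_pos: [504.2, -421.2, 121.3]
ee_rot: [179.9, 0.0, 77.9]
force: [0.6, -0.2, 1.3]
gripper_width: 36.8
gripper_force: 20.0
```

Call:
step_arm(
  plan=[0,0,-1,0,0,0,0,0,-2.5,0,0,0,0,0,-3.5,0,0,0,0,0,-3.5,0,0,0,0,0,-2.5,0,0,0],
)

```text
time_s: 28.45
ee_pos: [504.1, -421.1, 254.3]
ee_rot: [179.9, 0.1, 77.9]
force: [1.2, -0.3, -2.0]
gripper_width: 36.6
gripper_force: 20.0
```

Call:
step_arm(
  plan=[1.5,-0.13,0,0,0,0,2.5,-0.21,0,0,0,0,3,-0.25,0,0,0,0,3,-0.25,0,0,0,0,3,-0.25,0,0,0,0],
)

```text
time_s: 28.87
ee_pos: [519.4, -289.3, 249.6]
ee_rot: [-179.8, -0.1, 77.9]
force: [-0.1, 0.3, -2.7]
gripper_width: 36.6
gripper_force: 20.0
```

Call:
step_arm(
  plan=[3,-0.25,0,0,0,0,2.8,-0.23,0,0,0,0,2.2,-0.18,0,0,0,0,1.5,-0.12,0,0,0,0,0.77,-0.07,0,0,0,0],
)

```text
time_s: 29.28
ee_pos: [532.7, -186.5, 250.0]
ee_rot: [-179.8, -0.1, 78.1]
force: [0.7, 0.2, -1.9]
gripper_width: 36.5
gripper_force: 20.0
```

Call:
step_arm(
  plan=[0,0,2,0,0,0,0,0,3,0,0,0,0,0,2.5,0,0,0,0,0,1.5,0,0,0,0,0,0,0,0,0],
)

```text
time_s: 29.7
ee_pos: [530.4, -188.4, 156.5]
ee_rot: [-179.4, -0.1, 77.9]
force: [-0.4, -0.1, -1.5]
gripper_width: 36.5
gripper_force: 20.0
```

Call:
step_arm(
  plan=[0,0,0,0,0,0,0,0,0,0,0,0],
)

```text
time_s: 29.87
ee_pos: [534.1, -189.8, 161.9]
ee_rot: [179.9, 0.0, 77.9]
force: [0.5, 1.0, -1.6]
gripper_width: 36.8
gripper_force: 20.0
```

```bash
python3 - <<'E'
from h import *
s=sensors.state();X=s['ee_pos'];print(X,s['ee_rot'],s['gripper_width'])
p=viewer.grab_frame('side');c=(370,150)
a=cv2.resize(p['img'][150:290,370:490],None,fx=4,fy=4,interpolation=2)
for q in(X-[0,0,118.3],[533.9,-188.8,22]):
    u=(proj(p,q)-c)*4;print(u);cv2.circle(a,tuple(map(int,u)),3,(0,255,0),-1)
cv2.imwrite('pics/b10.png',a[...,::-1])
E
```

```text
[ 534.10893436 -189.78312901  161.8507834 ] [1.79911211e+02 2.06036645e-02 7.79221030e+01] 36.809070486365776
[238.43913506 294.85474095]
[231.00652857 320.78681107]
```

View pics/b10.png

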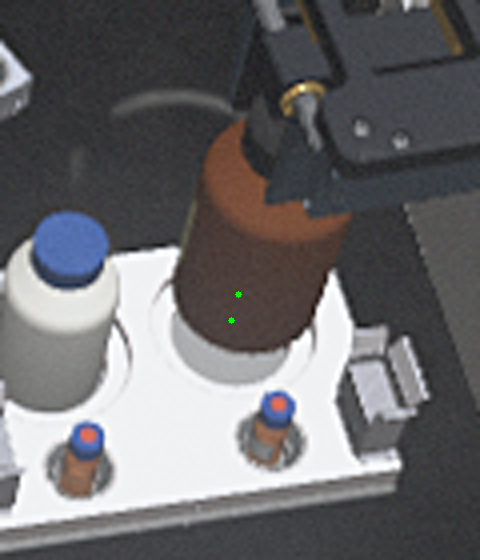

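The bottle hangs upright over its bay, foot centre at about (238,295). Lowering it into the bay.

Call:
step_arm(
  plan=[0,0,0.8,0,0,0,0,0,0.7,0,0,0,0,0,0.5,0,0,0,0,0,0.4,0,0,0,0,0,0,0,0,0],
)

```text
time_s: 30.33
ee_pos: [532.8, -189.1, 135.7]
ee_rot: [-179.9, -0.0, 77.9]
force: [0.1, 0.2, -1.5]
gripper_width: 36.5
gripper_force: 20.0
```

Call:
step_arm(
  plan=[0,0,0.2,0,0,0,0,0,0.2,0,0,0,0,0,0.05,0,0,0,0,0,0,0,0,0,0,0,0,0,0,0],
)

```text
time_s: 30.75
ee_pos: [533.6, -189.4, 132.6]
ee_rot: [180.0, 0.0, 77.9]
force: [0.4, 0.2, -1.9]
gripper_width: 36.3
gripper_force: 20.0
```

Call:
step_arm(
  plan=[0,0,0.03,0,0,0,0,0,0,0,0,0,0,0,0,0,0,0,0,0,0,0,0,0,0,0,-1,0,0,0],
  hand=6.5,
)

```text
time_s: 31.17
ee_pos: [532.4, -189.0, 140.9]
ee_rot: [-179.8, -0.0, 77.9]
force: [-0.6, -0.1, -0.3]
gripper_width: 64.6
gripper_force: 0.0
```

Call:
step_arm(
  plan=[0,0,-2.5,0,0,0,0,0,-3.2,0,0,0,-1.5,0.16,0,0,0,0,-3,0.32,0,0,0,0,-3.6,0.38,0,0,0,0],
)

```text
time_s: 31.58
ee_pos: [525.7, -270.1, 201.3]
ee_rot: [179.8, 0.0, 78.1]
force: [0.3, 0.1, -0.4]
gripper_width: 64.6
gripper_force: 0.0
```

Call:
step_arm(
  plan=[-3.6,0.38,0,0,0,0,-3,0.32,0,0,0,0,-2.2,0.23,0,0,0,0,-1.08,0.11,0,0,0,0,0,0,0,0,0,0],
  hand=5,
)

```text
time_s: 32.0
ee_pos: [514.2, -371.2, 199.5]
ee_rot: [180.0, 0.0, 77.8]
force: [0.9, 0.5, 0.7]
gripper_width: 49.6
gripper_force: 0.0
```

```bash
python3 - <<'E'
from h import *
s=sensors.state();X=s['ee_pos'];print(X,s['ee_rot'],s['gripper_width'])
o=[]
for n,c in(('top',(160,150)),('side',(280,150))):
    p=viewer.grab_frame(n)
    a=cv2.resize(p['img'][c[1]:c[1]+160,c[0]:c[0]+200],None,fx=2,fy=2,interpolation=2)
    for q in([533.9,-188.8,132],[514.9,-369.3,46]):
        u=(proj(p,q)-c)*2;print(u);cv2.circle(a,tuple(map(int,u)),2,(0,255,0),-1)
    o.append(a)
cv2.imwrite('pics/b11.png',np.hstack(o)[...,::-1])
E
```

```text
[ 514.24197172 -371.22601376  199.51501274] [1.79958075e+02 4.33474456e-02 7.77880857e+01] 49.63620722664887
[ 68.01075104 123.87577433]
[283.36573528 158.04054431]
[321.2598651   84.88046657]
[ 91.29884532 203.48683818]
```

View pics/b11.png

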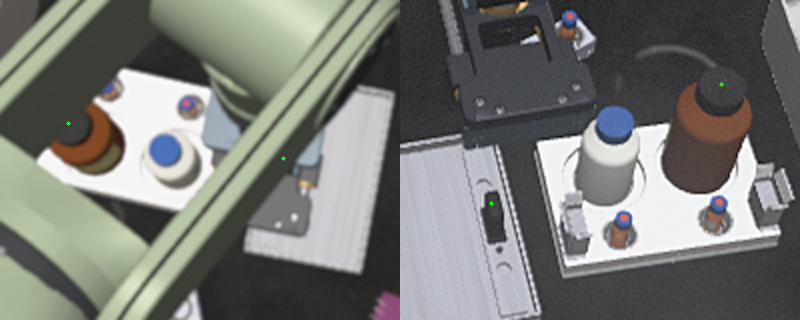

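The bottle stands upright in its bay, cap at side (722,87) as predicted. The bar's tab is at (492,205). Fetching the bar.

Call:
step_arm(
  plan=[0,0,3,0,0,0,0,0,3.5,0,0,0,0,0,3,0,0,0,0,0,2,0,0,0,0,0,0,0,0,0],
)

```text
time_s: 32.52
ee_pos: [512.3, -365.2, 79.8]
ee_rot: [-179.5, -0.3, 78.0]
force: [0.2, 1.2, 0.3]
gripper_width: 50.1
gripper_force: 0.0
```

Call:
step_arm(
  plan=[0,0,1.5,0,0,0,0,0,1.5,0,0,0,0,0,1.2,0,0,0,0,0,1,0,0,0,0,0,0,0,0,0],
)

```text
time_s: 32.93
ee_pos: [514.0, -368.0, 31.0]
ee_rot: [-179.9, -0.1, 78.0]
force: [0.1, 0.5, 0.6]
gripper_width: 50.1
gripper_force: 0.0
```

Call:
step_arm(
  plan=[0,0,0,0,0,0,0,0,0,0,0,0],
)

```text
time_s: 33.1
ee_pos: [515.2, -369.4, 33.1]
ee_rot: [179.9, 0.0, 77.9]
force: [0.6, -0.5, 0.9]
gripper_width: 50.2
gripper_force: 0.0
```

Call:
step_arm(
  plan=[0,0,0,0,0,0,0,0,0,0,0,0,0,0,0,0,0,0,0,0,0,0,0,0,0,0,0,0,0,0],
  hand=1.5,
  newtons=25,
)

```text
time_s: 33.52
ee_pos: [514.8, -369.4, 32.5]
ee_rot: [180.0, 0.0, 77.9]
force: [0.2, 0.2, 1.6]
gripper_width: 26.0
gripper_force: 25.0
```

Call:
step_arm(
  plan=[0,0,0,0,0,0,0,0,0,0,0,0,0,0,0,0,0,0],
)

```text
time_s: 33.77
ee_pos: [514.7, -369.4, 32.6]
ee_rot: [180.0, 0.0, 77.9]
force: [0.0, 0.8, 2.9]
gripper_width: 26.0
gripper_force: 25.0
```

Call:
step_arm(
  plan=[0,0,-1.5,0,0,0,0,0,-3.5,0,0,0,0,0,-4,0,0,0,0,0,-4,0,0,0,0,0,-4,0,0,0],
)

```text
time_s: 34.18
ee_pos: [513.9, -368.7, 203.1]
ee_rot: [-179.9, -0.0, 77.9]
force: [0.2, -1.0, -1.0]
gripper_width: 25.9
gripper_force: 25.0
```

Call:
step_arm(
  plan=[0,0,0,0,0,0.1,0,0,0,0,0,0.1,0,0,0,0,0,0.1,0,0,0,0,0,0.1,0,0,0,0,0,0.1],
)

```text
time_s: 34.6
ee_pos: [514.1, -368.9, 201.4]
ee_rot: [-179.9, 0.0, 49.0]
force: [0.5, -0.2, -1.7]
gripper_width: 25.9
gripper_force: 25.0
```

Call:
step_arm(
  plan=[0,0,0,0,0,0.1,0,0,0,0,0,0.1,0,0,0,0,0,0.1,0,0,0,0,0,0.1,0,0,0,0,0,0.1],
)

```text
time_s: 35.02
ee_pos: [514.1, -368.9, 201.2]
ee_rot: [-179.9, 0.1, 20.4]
force: [0.6, 0.3, -0.6]
gripper_width: 25.9
gripper_force: 25.0
```

Call:
step_arm(
  plan=[0,0,0,0,0,0.12,0,0,0,0,0,0.12,0,0,0,0,0,0.12,0,0,0,0,0,0.12,0,0,0,0,0,0.124],
)

```text
time_s: 35.43
ee_pos: [514.2, -368.9, 201.2]
ee_rot: [-180.0, 0.1, -14.3]
force: [0.4, -0.0, -1.7]
gripper_width: 25.9
gripper_force: 25.0
```

Call:
step_arm(
  plan=[0.5,-2.31,0,0,0,0,0.75,-3.47,0,0,0,0,0.75,-3.47,0,0,0,0,0.6,-2.77,0,0,0,0,0.41,-1.85,0,0,0,0],
)

```text
time_s: 35.85
ee_pos: [577.8, -239.0, 201.3]
ee_rot: [-179.9, 0.1, -13.9]
force: [-0.3, 0.1, -1.0]
gripper_width: 25.9
gripper_force: 25.0
```

Call:
step_arm(
  plan=[0,0,0,0,0,0,0,0,0,0,0,0,0,0,0,0,0,0,0,0,0,0,0,0],
)

```text
time_s: 36.18
ee_pos: [576.6, -242.8, 201.8]
ee_rot: [180.0, 0.0, -14.0]
force: [-0.1, 0.1, -1.2]
gripper_width: 25.5
gripper_force: 25.0
```

Call:
step_arm(
  plan=[0,0,2,0,0,0,0,0,2.5,0,0,0,0,0,2,0,0,0,0,0,1.5,0,0,0,0,0,0.5,0,0,0],
)

```text
time_s: 36.6
ee_pos: [575.1, -242.4, 114.3]
ee_rot: [-180.0, 0.3, -14.1]
force: [-0.3, 0.6, -1.7]
gripper_width: 25.8
gripper_force: 25.0
```

Call:
step_arm(
  plan=[0,0,0,0,0,0,0,0,0,0,0,0,0,0,0,0,0,0,0,0,0,0,0,0,0,0,0,0,0,0],
)

```text
time_s: 37.02
ee_pos: [577.8, -242.2, 118.3]
ee_rot: [180.0, -0.1, -14.0]
force: [0.7, 0.0, -1.7]
gripper_width: 25.8
gripper_force: 25.0
```

```bash
python3 - <<'E'
from h import *
s=sensors.state();X=s['ee_pos'];M=rot([0,0,s['ee_rot'][2]]);print(X,s['ee_rot'])
p=viewer.grab_frame('side');c=(350,190)
a=cv2.resize(p['img'][190:310,350:500],None,fx=5,fy=5,interpolation=2)
for x in(-11,11):
  for y in(-80,80):
    u=(proj(p,X+M@[x,y,-29.6+5])-c)*5;cv2.circle(a,tuple(map(int,u)),3,(0,255,0),-1)
    u=(proj(p,np.array([578.6,-241.2,51])+R.from_euler('z',-14,degrees=True).as_matrix()@[x*13/11,y*84.5/80,17])-c)*5;cv2.circle(a,tuple(map(int,u)),3,(255,0,255),-1)
cv2.imwrite('pics/b12.png',a[...,::-1])
E
```

```text
[ 577.75579349 -242.16447621  118.30536798] [ 1.79974693e+02 -1.20249190e-01 -1.39680929e+01]
```

View pics/b12.png

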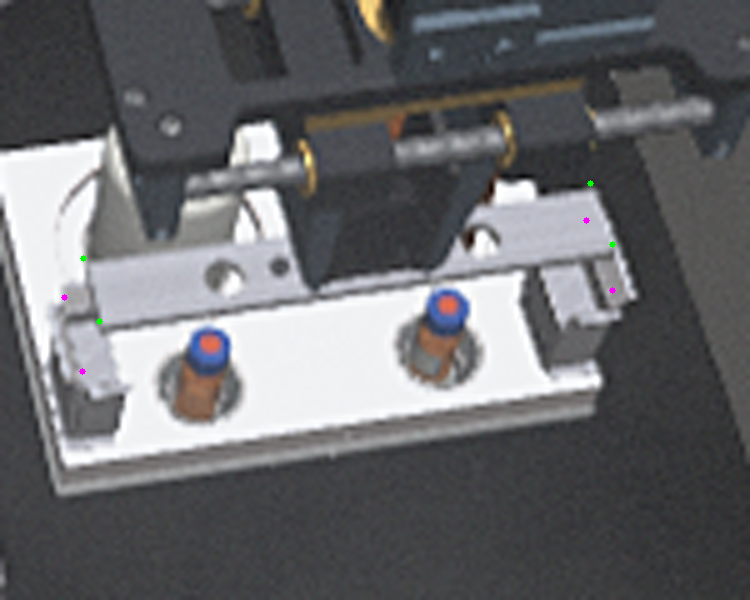

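The bar hangs level above both brackets, left end at about (100,295) and right end at (605,225). Lowering slowly at the recorded pose.

Call:
step_arm(
  plan=[0,0,0.8,0,0,0,0,0,0.7,0,0,0,0,0,0.5,0,0,0,0,0,0.4,0,0,0,0,0,0.3,0,0,0],
)

```text
time_s: 37.48
ee_pos: [576.8, -241.6, 89.0]
ee_rot: [-180.0, 0.1, -14.0]
force: [-0.2, -0.3, -1.2]
gripper_width: 26.2
gripper_force: 25.0
```

Call:
step_arm(
  plan=[0,0,0.3,0,0,0,0,0,0.3,0,0,0,0,0,0.2,0,0,0,0,0,0.1,0,0,0,0,0,0,0,0,0],
)

```text
time_s: 37.9
ee_pos: [577.2, -241.8, 81.0]
ee_rot: [180.0, 0.0, -14.0]
force: [-0.5, 0.1, -1.1]
gripper_width: 25.8
gripper_force: 25.0
```

Call:
step_arm(
  plan=[0,0,0,0,0,0,0,0,0,0,0,0],
)

```text
time_s: 38.07
ee_pos: [577.4, -241.9, 81.4]
ee_rot: [180.0, -0.0, -14.0]
force: [0.3, -0.6, -2.5]
gripper_width: 25.9
gripper_force: 25.0
```

Call:
step_arm(
  plan=[0,0,0.06,0,0,0,0,0,0,0,0,0,0,0,0,0,0,0],
)

```text
time_s: 38.32
ee_pos: [577.3, -241.9, 80.6]
ee_rot: [180.0, -0.0, -14.0]
force: [-0.7, 0.8, -1.7]
gripper_width: 25.7
gripper_force: 25.0
```

Call:
step_arm(
  plan=[0,0,0,0,0,0,0,0,0,0,0,0,0,0,0,0,0,0,0,0,0,0,0,0,0,0,0,0,0,0],
  hand=6,
)

```text
time_s: 38.73
ee_pos: [577.3, -241.9, 80.7]
ee_rot: [180.0, -0.0, -14.0]
force: [0.0, 0.0, 0.5]
gripper_width: 56.3
gripper_force: 0.0
```

Call:
step_arm(
  plan=[0,0,-1.5,0,0,0,0,0,-3,0,0,0,0,0,-4,0,0,0,0,0,-4,0,0,0,0,0,-2,0,0,0],
)

```text
time_s: 39.15
ee_pos: [578.9, -242.6, 231.0]
ee_rot: [179.9, -0.5, -14.0]
force: [0.9, -0.5, 1.2]
gripper_width: 60.0
gripper_force: 0.0
```

Call:
step_arm(
  plan=[-1,3.5,0,0,0,0,-1,3.5,0,0,0,0,-1,3.5,0,0,0,0,-1,3.5,0,0,0,0,-1,3.5,0,0,0,0],
)

```text
time_s: 39.57
ee_pos: [485.5, -400.8, 225.8]
ee_rot: [180.0, -0.0, -13.9]
force: [1.0, -0.6, -0.8]
gripper_width: 60.1
gripper_force: 0.0
```

Call:
step_arm(
  plan=[0,0,0,0,0,0,0,0,0,0,0,0,0,0,0,0,0,0],
)

```text
time_s: 39.82
ee_pos: [486.5, -399.3, 225.5]
ee_rot: [-180.0, -0.0, -14.0]
force: [0.5, 0.5, 0.8]
gripper_width: 60.1
gripper_force: 0.0
```

```bash
python3 - <<'E'
from h import *
s=sensors.state();print(s['ee_pos'])
p=viewer.grab_frame('side');c=(320,130)
a=cv2.resize(p['img'][130:300,320:490],None,fx=3.5,fy=3.5,interpolation=2)
q0=cv2.imread('pics/side0.png')[130:300,320:490];d=cv2.absdiff(q0,p['img'][130:300,320:490][...,::-1].copy())
b=cv2.resize(d,(200,200))
cv2.imwrite('pics/b13.png',np.hstack([a[...,::-1],np.vstack([b*2,np.zeros((395,200,3),np.uint8)])]))
E
```

```text
[ 486.52187187 -399.34334992  225.4847484 ]
```

View pics/b13.png

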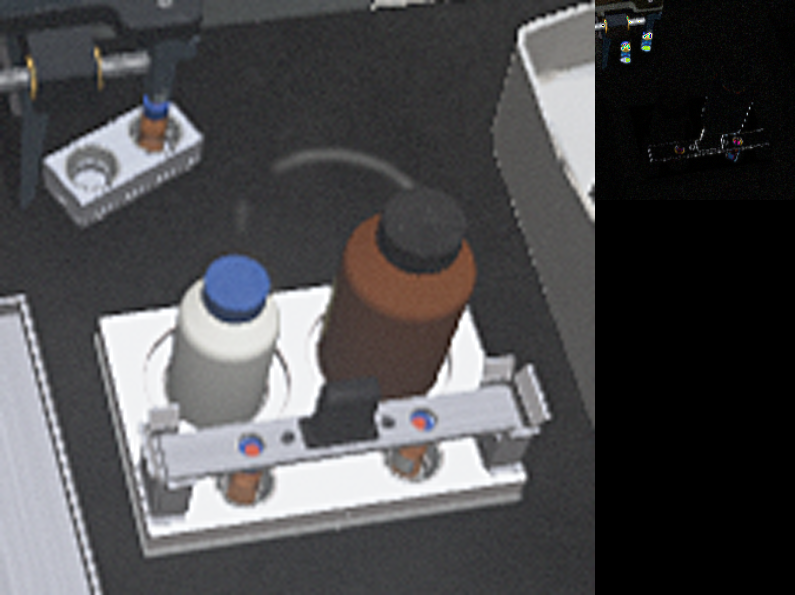

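The bar sits in both brackets (tab at (342,410)), almost unchanged from the start picture. The bottle is upright in its bay at (420,230), and both vials are in place. The robot is clear of everything, so I'm handing in.

```bash
python3 -c "
from workcell import env
print(env.job_done())"
```

```text
the job is handed in; nothing more can be done
None
```

The swap is done and handed in: the run vial is in the stand, the fresh vial is in the rack, and the bottle and bar are back in place. The last pictures showed everything where it should be, but the hand-in gave no verdict.

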